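# Move the wardrobe torch bracket to the notch at the tin

### The job

The power is out and the torch on its sliding bracket must shine on the round aluminium tin with the twist cap, which stands in the row of things beyond the notched rail. Squeeze the bracket's release lever against its fixed grip, keep it squeezed while you slide the bracket along the rail until the torch points straight at that tin, then let go so that the lever springs out and locks in that notch. Do not shift the tin.

Things in the scene. Friction and masses are not known exactly. Their poses are not given: they have to be found in the camera images.
- grip_mid (a point): On the sliding bracket, between two upright steel plates 34 mm wide along y, 5 to 6 mm thick, tops 95 mm above the shelf: fixed grip (dark, robot's side, outer face x = -11 mm) and release lever (bright, far side). Point 75 mm above the shelf. x: level, square to rail, grip to lever, away from robot; y: along rail; z up. Pinch along x centred here squeezes. Beyond: rack 24 mm high from x = 50 mm.
- torch_bracket (a joint): Slide of the bracket along the rail (m), growing along grip_mid's y. Five notches at -0.10, -0.05, 0, 0.05, 0.10; starts locked at 0 (1.5 mm play). Friction 1 N when released; let go within 8 mm of a notch, it is pulled in. The bracket carries a red torch, 130 mm long, head 46 mm across, top 75 mm above the shelf, pointing along +x, its axis at y = +70 mm from grip_mid.
- release_lever (a joint): How far the lever plate is squeezed towards the fixed grip (m): 0 sprung out and locked, outer face at x = +28 mm from grip_mid; 0.017 fully squeezed, outer face at x = +11 mm (so 39 mm over both plates closes to 22 mm). Clear of the teeth from 0.012. The spring takes 6 N at 0, 13 N at full squeeze.
- tin_center (a point): Centre, 25 mm above the shelf, of the loose round aluminium tin with narrower ribbed twist cap, 43 mm across, 50 mm tall, upright. It stands in line with where the torch would point from one of the four other notches (within 5 mm), about 145 mm beyond grip_mid along x, in a row with a steel padlock, a flat polish tin (14 mm high), an amber bottle and a clear hair clip.
Not all that is in view belongs to the job. Several things look just like the part that bears tin_center: the one meant starts nearest to the robot's base.

How it is judged:
By the outcome, as a careful person would: the job done as asked, in the order asked, and still so for the second after the job is handed in, with the robot touching nothing.
It also fails if it takes over 29 s, if anything falls off the work surface, if the arm or the gripper's body presses on something with over 40 N, if the wrist force passes 120 N, or if a joint passes its speed limit or range.

### The arm

A 6-joint arm with a two-finger parallel gripper is mounted at the origin on the work surface. World frame = base frame: x ahead of the robot, y to its left, z up, the work surface at z = 0. Lengths are in m, angles in rad, forces in N, time in s.
With the tool pointing down it reaches from about 0.375 to 0.825 m from the base axis. Payload 5.5 kg.
Tool frame: the origin (TCP) lies midway between the tips of the shut fingers; the grasp point (between the pads) lies 19 mm behind it (r.grip_depth is the distance from the TCP to the grasp point, in m); y points along the fingers, z is the direction in which the jaws open and shut, and the axes are right-handed (so a half turn about y gives the same grasp; the last joint's range is limited). The gripper opens to 85 mm and grips with 20 to 120 N. Pads are 22 mm wide; open, the fingers measure 114 mm over their backs; the gripper's body (76 mm by 85 mm) begins 54 mm behind the grasp point. The pads swing forward as they close: fully open they stand 13 mm farther back than shut.
Start: joints at [1.117, 0.314, -0.047, 1.21, 0, 1.571], TCP at [0.263, 0.539, 0.231] pointing down, gripper open.
Joint ranges: [-2.67, 2.67], [-0.69, 1.73], [-1.03, 1.25], [-2.08, 2.16], [-1.42, 1.45], [-3.14, 3.14]. Speed limits (rad/s): [2.39, 2.39, 3.01, 3.14, 3.14, 3.14].

### API

Orientations are given as a unit quaternion [w, x, y, z].
In Python, from cell import r gives the robot as it stands.
- The arm moves only by the tool arm_command, never from a script. Its argument "steps" is a list of rows, each an object of numbers: "x", "y", "z": the shift along the tool's x, y, z in mm; "roll": the turn about the tool's y in rad; "fingers": the opening in per cent of the stroke, from 0 (shut) to 100 (fully open). In form: [{"x": .., "y": .., "z": .., "roll": .., "fingers": ..}, ...]. A call has 1 to 20 rows; each row is the pose to reach, as a shift and turn from the pose measured when the call began, along the tool's axes at that moment; what a row does not reach only later rows make up. A row lasts 1/12 s, in which the tool goes at most 41.7 mm and 7.16 degrees, less where a joint would pass 70% of its speed; a pose out of reach is approached as far as the arm can. A call with a gripper value outside its range is refused whole. The fingers move at their own pace and stop on an object; "grip_force" is the grip in N (left out, the last holds). Time passes only in rows, so rows that repeat a pose let the fingers close. It gives the time, the measured TCP pose, the force and the opening at its end, in the units of the state.
- r.observe(): the state, without advancing time (a new reading comes with each control period).
- r.snapshot(name): name is "scene" or "top"; returns a dict with "color" (480x640x3 uint8, red, green, blue), "range_z" (480x640 float32, m along the optical axis (not along the pixel's ray), 0 where there is no reading), "vfov" (degrees; the focal length in pixels is half the picture's height over the tangent of half this angle, whatever the lens; pixels are square), "cx", "cy" (the principal point, pixels), "camera_from_world" (4x4, takes a point from world to camera coordinates). Camera axes: x right, y down, z forward; pixel columns grow to the right and rows downward; lengths in m; the calibration is good to about 2 mm. A picture is of the moment at which its call begins.
- r.sign_off(): hands the job in, once; it reports no verdict.
Trained networks look in a picture, given as the dict that the camera call returned (one of the last four; its "shot" number tells which), for a name from the list of things; names that differ only in an ending like _2 or _b are one class to them, and where a whole thing is asked for, a point or a joint stands for the part that bears it (a point fixed in the world has none). Each returns a list of dicts, best first, with "conf" (0 to 1); they miss things now and then, are a little off and sometimes report something else, mostly with a low value. They report only what shows in the picture. A call takes as long as a camera call. They do not tell look-alikes from the thing itself.
- r.boxes_of(picture, query): "point" ([column, row] as shares, 0 to 1, of the picture: columns of its width, rows of its height, amid what is visible of it).
- r.outline_of(picture, query): "pixels" (480x640 bool, what is visible of it) and "point" ([column, row] as shares, 0 to 1, of the picture: columns of its width, rows of its height, amid what is visible of it).
- r.landmark_of(picture, query): "point" ([column, row] as shares, 0 to 1, of the picture: columns of its width, rows of its height: a listed point, or the origin of a listed thing).
The state is a dict: "t": time; "qpos": joint angles; "qd": joint speeds; "joint_torque": joint torques, N m; "eef_pos": TCP position; "tcp_rot": TCP orientation; "ft_force": force on the tool from outside, world axes, zero at the start; "ft_torque": the same for the moment, N m; "gripper_width": finger opening in m.
Only numpy, scipy, OpenCV 4.12 (cv2) and the standard library are available. Lean on these libraries where they do the work, as an engineer would, in place of code of your own. Each camera call takes 0.05 s, during which the arm holds its last target. There are 200 camera calls.

## Working session

There is one attempt and no reset: what is moved stays moved. The work goes in short steps, Python scripts to look and compute and a tool call to move; the robot and the scene stay as the last step left them, time stands still between calls to the robot, and variables do not carry over. Pictures are saved under pics/ and viewed, about 8 in all and at most 12, crops included, and the job is handed in when it is done.

Besides the shell and the picture viewer there is one more tool, called after "Emit:" in YAML: its name, and indented under it one key for each argument. arm_command: Moves the arm, as the interface text tells. Its arguments: {"type":"object","properties":{"steps":{"type":"array"},"grip_force":{"type":"number"}},"required":["steps"]}

```bash
mkdir -p pics
cat > h.py <<'E'
import numpy as np, cv2
from cell import r
def P(s,u,v,z=None):
    f=240/np.tan(np.radians(s["vfov"])/2); M=np.linalg.inv(s["camera_from_world"])
    d=np.array([(u-s["cx"])/f,(v-s["cy"])/f,1])
    if z is None: return M[:3,:3]@(d*s["range_z"][int(v),int(u)])+M[:3,3]
    w=M[:3,:3]@d; return M[:3,3]+w*(z-M[2,3])/w[2]
def save(s,n): cv2.imwrite(f"pics/{n}.png",s["color"][:,:,::-1])
E
python3 - <<'E'
from h import *
for n in("scene","top"):
    s=r.snapshot(n); save(s,n+"1"); print(n,s["vfov"],s["cx"],s["cy"])
    for q,z in(("grip_mid",.075),("tin_center",.025),("torch_bracket",None)):
        for d in r.landmark_of(s,q)[:5]:
            u,v=d["point"][0]*640,d["point"][1]*480
            print(q,round(d["conf"],2),round(u),round(v),P(s,u,v,z).round(3))
    for d in r.outline_of(s,"tin_center")[:5]: print("out",round(d["conf"],2),d["point"][0]*640,d["point"][1]*480,d["pixels"].sum())
print(r.observe())
E
```

```text
scene 47.121962515076625 317.73705458635294 246.9061871106668
grip_mid 0.85 224 245 [ 0.56  -0.113  0.075]
tin_center 0.84 240 368 [ 0.763 -0.207  0.025]
tin_center 0.83 465 273 [0.831 0.211 0.025]
tin_center 0.78 420 264 [0.766 0.164 0.025]
tin_center 0.74 349 259 [0.681 0.071 0.025]Traceback (most recent call last):
  File "<stdin>", line 5, in <module>
ValueError: it knows: grip_mid, tin_center
```

Run:
```python
from h import *
for n in("scene","top"):
    s=r.snapshot(n); save(s,n+"1")
    for q,z in(("grip_mid",.075),("tin_center",.025)):
        for d in r.landmark_of(s,q)[:6]:
            u,v=d["point"][0]*640,d["point"][1]*480
            print(n,q,round(d["conf"],2),round(u),round(v),P(s,u,v,z).round(3))
    for d in r.outline_of(s,"tin_center")[:6]:
        v,u=np.where(d["pixels"]); X=np.array([P(s,a,b) for a,b in zip(u,v)])
        print("out",round(d["conf"],2),u.mean().round(),v.mean().round(),np.median(X,0).round(3),X.max(0).round(3))
o=r.observe();print(o["eef_pos"],o["tcp_rot"],o["gripper_width"])
```

```text
scene grip_mid 0.61 229 241 [ 0.556 -0.1    0.075]
scene tin_center 0.84 237 366 [ 0.757 -0.208  0.025]
scene tin_center 0.83 352 260 [0.686 0.075 0.025]
scene tin_center 0.78 465 274 [0.834 0.211 0.025]
scene tin_center 0.61 423 263 [0.768 0.171 0.025]
out 0.94 351.0 260.0 [0.693 0.066 0.035] [1.227 0.094 0.731]
out 0.85 237.0 370.0 [ 0.773 -0.214  0.036] [ 1.227 -0.182  0.731]
out 0.79 465.0 275.0 [0.84  0.199 0.035] [1.227 0.237 0.731]
out 0.71 421.0 264.0 [0.777 0.157 0.035] [1.227 0.213 0.731]
top grip_mid 0.7 404 303 [ 0.557 -0.11   0.075]
top tin_center 0.97 298 233 [0.682 0.071 0.025]
top tin_center 0.89 222 150 [0.836 0.216 0.025]
top tin_center 0.84 451 191 [ 0.765 -0.205  0.025]
top tin_center 0.76 244 187 [0.766 0.172 0.025]
out 0.92 296.0 233.0 [0.678 0.073 0.046] [0.702 0.096 0.905]
out 0.72 226.0 152.0 [0.826 0.205 0.039] [0.848 0.229 0.054]
out 0.69 453.0 193.0 [ 0.756 -0.205  0.039] [0.782 0.014 0.905]
out 0.68 247.0 185.0 [0.763 0.163 0.044] [0.8   0.187 0.905]
[0.26303319 0.53926352 0.23128134] [-0.68897264  0.6889877  -0.15908462  0.15907463] 0.08545445474278138
```

View pics/scene1.png

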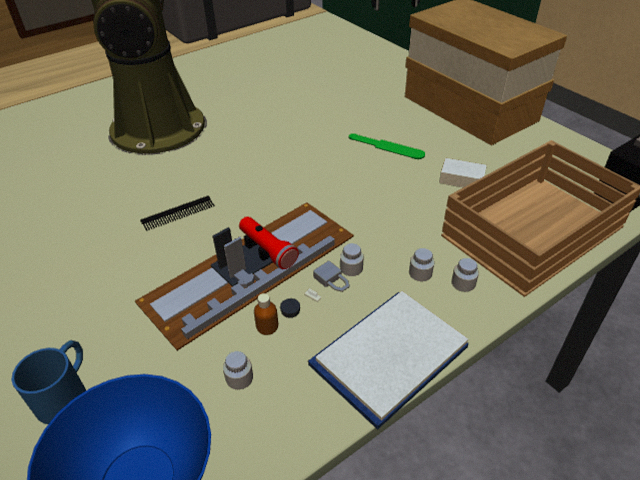

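View pics/top1.png

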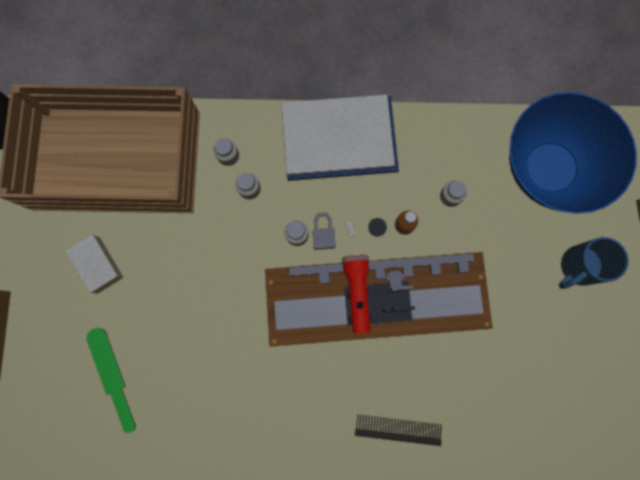

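Candidate tins (top view): (298,233) at 0.686 m from the base; (244,187), (222,150) and (451,191) are all farther. The first is in the row with the padlock, clip, polish tin and bottle. Now I'll measure the plates and the rail yaw, and check with one crop.

Run:
```python
from h import *
s=r.snapshot("top")
c=cv2.resize(s["color"][200:350,255:505],(800,480),interpolation=cv2.INTER_CUBIC); c=np.clip(c*1.6,0,255).astype(np.uint8)
cv2.imwrite("pics/crop1.png",c[:,:,::-1])
def cloud(s):
    v,u=np.mgrid[0:480,0:640]; f=240/np.tan(np.radians(s["vfov"])/2); d=s["range_z"]
    X=np.stack([(u-s["cx"])/f*d,(v-s["cy"])/f*d,d],-1); M=np.linalg.inv(s["camera_from_world"])
    return X@M[:3,:3].T+M[:3,3]
hsv=cv2.cvtColor(s["color"],cv2.COLOR_RGB2HSV)
for n in("top","scene"):
    s=r.snapshot(n); X=cloud(s); hsv=cv2.cvtColor(s["color"],cv2.COLOR_RGB2HSV)
    roi=(X[...,0]>.45)&(X[...,0]<.65)&(X[...,1]>-.3)&(X[...,1]<.15)&(s["range_z"]>0)
    red=roi&((hsv[...,0]<6)|(hsv[...,0]>174))&(hsv[...,1]>180)&(X[...,2]>.03)
    p=X[red]; print(n,"red",len(p),p.mean(0).round(4),p.min(0).round(3),p.max(0).round(3)); 
    m=p[:,:2].mean(0); w=np.linalg.svd(p[:,:2]-m)[2][0]; print("torch yaw deg",np.degrees(np.arctan(w[1]/w[0])))
    pl=roi&~red&(X[...,2]>.080)&(X[...,2]<.105)
    p=X[pl]; print("plates",len(p)); print(np.c_[np.argwhere(pl)[:,::-1],(p*1000).round(),s["color"][pl].mean(1).round()][:60].astype(int).tolist())
    if n=="top":
        bd=roi&(X[...,2]>.004)&(X[...,2]<.03); q=np.argwhere(bd)[:,::-1].astype(np.float32)
        W=X[bd][:,:2].astype(np.float32); print("board",cv2.minAreaRect(W))
    rk=roi&(X[...,2]>.02)&(X[...,2]<.028)&(X[...,0]>.58); W=X[rk][:,:2]
    if len(W): w=np.linalg.svd(W-W.mean(0))[2][0]; print("rack yaw",np.degrees(np.arctan(-w[0]/w[1])),W.min(0),W.max(0))
```

```text
top red 1294 [ 0.5715 -0.0352  0.0655] [ 0.508 -0.055  0.04 ] [ 0.629 -0.011  0.077]
torch yaw deg 5.626616699844636
plates 164
[[399, 286, 584, -100, 91, 91], [400, 286, 584, -102, 95, 93], [401, 286, 584, -103, 96, 91], [402, 286, 584, -105, 97, 86], [403, 286, 584, -107, 94, 83], [404, 286, 584, -108, 93, 88], [405, 286, 584, -110, 94, 90], [406, 286, 584, -111, 94, 88], [407, 286, 584, -113, 95, 86], [408, 286, 584, -115, 94, 86], [409, 286, 584, -117, 92, 85], [410, 286, 584, -118, 95, 89], [411, 286, 584, -120, 94, 91], [412, 286, 584, -121, 97, 88], [392, 287, 582, -89, 94, 87], [393, 287, 582, -90, 94, 93], [394, 287, 582, -92, 95, 94], [395, 287, 582, -93, 97, 94], [396, 287, 582, -95, 96, 93], [397, 287, 582, -96, 96, 91], [398, 287, 582, -98, 94, 91], [399, 287, 582, -100, 95, 92], [400, 287, 582, -101, 96, 94], [401, 287, 582, -103, 95, 93], [402, 287, 582, -105, 94, 92], [403, 287, 582, -107, 93, 93], [404, 287, 582, -108, 94, 95], [405, 287, 582, -110, 95, 97], [406, 287, 582, -112, 93, 96], [407, 287, 582, -113, 94, 94], [408, 287, 582, -115, 95, 91], [409, 287, 582, -
[... 2411 characters left out ...]
, 48], [221, 232, 550, -109, 97, 45], [222, 232, 550, -107, 96, 40], [223, 232, 550, -106, 95, 35], [224, 232, 549, -104, 93, 21], [225, 232, 548, -101, 92, 24], [226, 232, 549, -100, 91, 19], [227, 232, 548, -98, 89, 29], [228, 232, 548, -95, 88, 23], [229, 232, 549, -94, 88, 12], [230, 232, 549, -92, 87, 69], [216, 233, 545, -117, 96, 112], [217, 233, 546, -115, 96, 78], [218, 233, 547, -114, 95, 50], [219, 233, 550, -113, 97, 43], [220, 233, 549, -111, 95, 45], [221, 233, 550, -110, 95, 32], [222, 233, 550, -108, 94, 23], [223, 233, 550, -106, 93, 19], [224, 233, 552, -105, 94, 20], [225, 233, 551, -103, 92, 23]]
rack yaw 5.114406177141142 [ 0.58003363 -0.24439687] [0.64952837 0.08510986]
```

View pics/crop1.png

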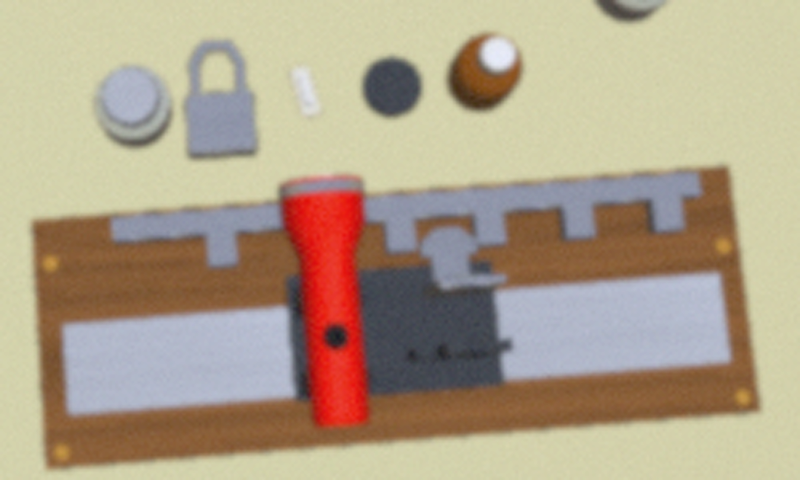

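The tin at crop pixel (133,103), top view (298,233), is round with a narrower cap, in the row next to the padlock and nearest the base. Measurements give grip_mid ≈ (0.556, -0.107), yaw ≈ 5°, and the tin 97 mm past the torch axis along the rail, so notch +0.10.

```bash
cat >> h.py <<'E'
from scipy.spatial.transform import Rotation as Ro
def plan(target,yaw=5.):
    o=r.observe(); q=o["tcp_rot"]; R=Ro.from_quat([q[1],q[2],q[3],q[0]]).as_matrix()
    d=R.T@(np.array(target)-o["eef_pos"])*1000
    a=np.radians(yaw); x=R.T@[np.cos(a),np.sin(a),0]
    roll=np.arctan2(x[0],x[2])  # turn about tool y taking z to rail x
    print("t",round(o["t"],2),"eef",np.round(o["eef_pos"],4),"R",R.round(3).tolist(),"\nshift",d.round(1),"roll",round(roll,3),"alt",round(roll-np.sign(roll)*np.pi,3),"q",np.round(o["qpos"],2),"w",o["gripper_width"],"F",np.round(o["ft_force"],1))
E
python3 - <<'E'
from h import *
plan([.556,-.107,.180])
E
```

```text
t 0.7 eef [0.2631 0.5393 0.2313] R [[0.899, 0.0, 0.438], [-0.438, 0.0, 0.899], [0.0, -1.0, 0.0]] 
shift [ 546.6   51.3 -452.4] roll 1.03 alt -2.112 q [ 1.12  0.31 -0.05  1.21 -0.    1.57] w 0.08569834016362093 F [-0.8  0.4 -0.3]
```

Emit:
arm_command:
  steps:
    - {"x":30,"y":3,"z":-25,"roll":0.057,"fingers":100}
    - {"x":61,"y":6,"z":-50,"roll":0.114,"fingers":100}
    - {"x":91,"y":9,"z":-75,"roll":0.172,"fingers":100}
    - {"x":121,"y":11,"z":-100,"roll":0.229,"fingers":100}
    - {"x":152,"y":14,"z":-126,"roll":0.286,"fingers":100}
    - {"x":182,"y":17,"z":-151,"roll":0.343,"fingers":100}
    - {"x":213,"y":20,"z":-176,"roll":0.4,"fingers":100}
    - {"x":243,"y":23,"z":-201,"roll":0.458,"fingers":100}
    - {"x":273,"y":26,"z":-226,"roll":0.515,"fingers":100}
    - {"x":304,"y":28,"z":-251,"roll":0.572,"fingers":100}
    - {"x":334,"y":31,"z":-276,"roll":0.63,"fingers":100}
    - {"x":364,"y":34,"z":-302,"roll":0.687,"fingers":100}
    - {"x":395,"y":37,"z":-327,"roll":0.744,"fingers":100}
    - {"x":425,"y":40,"z":-352,"roll":0.8,"fingers":100}
    - {"x":456,"y":43,"z":-377,"roll":0.858,"fingers":100}
    - {"x":486,"y":46,"z":-402,"roll":0.915,"fingers":100}
    - {"x":516,"y":48,"z":-427,"roll":0.973,"fingers":100}
    - {"x":547,"y":51,"z":-452,"roll":1.03,"fingers":100}
    - {"x":547,"y":51,"z":-452,"roll":1.03,"fingers":100}
    - {"x":547,"y":51,"z":-452,"roll":1.03,"fingers":100}

```text
t: 2.37
eef_pos: [0.5568, -0.1086, 0.1798]
tcp_rot: [-0.52, 0.521, -0.479, 0.478]
ft_force: [-0.2, 0.2, 0.1]
gripper_width: 0.0852
```

Run:
```python
from h import *
plan([.556,-.107,.057])
s=r.snapshot("scene"); c=cv2.resize(s["color"][120:350,130:430],(780,598)); cv2.imwrite("pics/c2.png",c[:,:,::-1])
for n in("scene","top"):
    s=r.snapshot(n)
    for d in r.landmark_of(s,"grip_mid")[:2]: print(n,d["conf"],P(s,d["point"][0]*640,d["point"][1]*480,.075).round(4))
```

```text
t 2.37 eef [ 0.5568 -0.1086  0.1798] R [[0.084, -0.0, 0.996], [-0.996, 0.0, 0.084], [-0.0, -1.0, -0.0]] 
shift [ -1.7 122.8  -0.6] roll -0.003 alt 3.138 q [-0.19  0.28 -0.21  1.08  0.    1.29] w 0.08518187531340975 F [-0.2  0.2  0.1]
scene 0.62 [ 0.5609 -0.1094  0.075 ]
top 0.74 [ 0.5557 -0.1107  0.075 ]
```

View pics/c2.png

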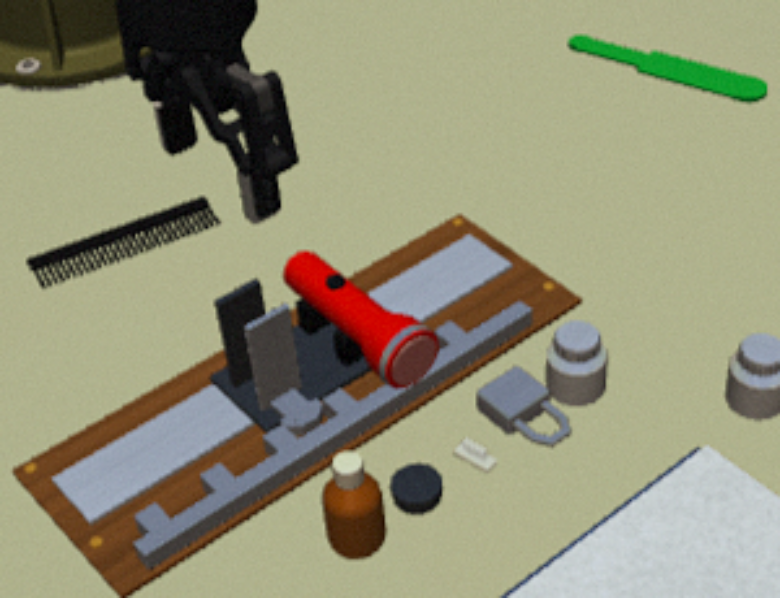

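The crop shows the gripper above and the two plates (crop 240,330 dark and 272,355 bright) clear for the descent. Notch +0.10 brings the torch in line with the tin at (577,360).

Emit:
arm_command:
  steps:
    - {"x":0,"y":30,"z":0,"roll":0,"fingers":100}
    - {"x":0,"y":60,"z":0,"roll":0,"fingers":100}
    - {"x":0,"y":85,"z":0,"roll":0,"fingers":100}
    - {"x":0,"y":105,"z":0,"roll":0,"fingers":100}
    - {"x":0,"y":118,"z":0,"roll":0,"fingers":100}
    - {"x":0,"y":123,"z":0,"roll":0,"fingers":100}
    - {"x":0,"y":123,"z":0,"roll":0,"fingers":100}
    - {"x":0,"y":123,"z":0,"roll":0,"fingers":100}

```text
t: 3.28
eef_pos: [0.5565, -0.105, 0.0583]
tcp_rot: [0.522, -0.522, 0.477, -0.477]
ft_force: [-0.2, -0.3, 0.0]
gripper_width: 0.0856
```

Emit:
arm_command:
  steps:
    - {"x":0,"y":0,"z":0,"roll":0,"fingers":60}
    - {"x":0,"y":0,"z":0,"roll":0,"fingers":40}
    - {"x":0,"y":0,"z":0,"roll":0,"fingers":20}
    - {"x":0,"y":0,"z":0,"roll":0,"fingers":0}
    - {"x":0,"y":0,"z":0,"roll":0,"fingers":0}
    - {"x":0,"y":0,"z":0,"roll":0,"fingers":0}
    - {"x":0,"y":0,"z":0,"roll":0,"fingers":0}
    - {"x":0,"y":0,"z":0,"roll":0,"fingers":0}
    - {"x":0,"y":0,"z":0,"roll":0,"fingers":0}
    - {"x":0,"y":0,"z":0,"roll":0,"fingers":0}
  grip_force: 40

```text
t: 4.12
eef_pos: [0.5548, -0.1058, 0.0607]
tcp_rot: [-0.521, 0.523, -0.477, 0.477]
ft_force: [-13.0, -1.3, 23.8]
gripper_width: 0.0206
```

Squeezed: the opening is about 21 mm. Now the slide.

Emit:
arm_command:
  steps:
    - {"x":-5,"y":0,"z":0,"roll":0,"fingers":0}
    - {"x":-13,"y":0,"z":0,"roll":0,"fingers":0}
    - {"x":-22,"y":0,"z":0,"roll":0,"fingers":0}
    - {"x":-32,"y":0,"z":0,"roll":0,"fingers":0}
    - {"x":-42,"y":0,"z":0,"roll":0,"fingers":0}
    - {"x":-52,"y":0,"z":0,"roll":0,"fingers":0}
    - {"x":-62,"y":0,"z":0,"roll":0,"fingers":0}
    - {"x":-72,"y":0,"z":0,"roll":0,"fingers":0}
    - {"x":-82,"y":0,"z":0,"roll":0,"fingers":0}
    - {"x":-91,"y":0,"z":0,"roll":0,"fingers":0}
    - {"x":-97,"y":0,"z":0,"roll":0,"fingers":0}
    - {"x":-100,"y":0,"z":0,"roll":0,"fingers":0}
    - {"x":-100,"y":0,"z":0,"roll":0,"fingers":0}
    - {"x":-100,"y":0,"z":0,"roll":0,"fingers":0}

```text
t: 5.28
eef_pos: [0.5448, -0.0045, 0.0609]
tcp_rot: [-0.522, 0.523, -0.477, 0.476]
ft_force: [-7.4, 0.2, 6.3]
gripper_width: 0.0202
```

Run:
```python
from h import *
plan([.5475,-.0065,.06])
s=r.snapshot("scene"); c=cv2.resize(s["color"][120:350,130:430],(780,598)); cv2.imwrite("pics/c3.png",c[:,:,::-1])
```

```text
t 5.28 eef [ 0.5448 -0.0045  0.0609] R [[0.091, -0.002, 0.996], [-0.996, -0.001, 0.091], [0.001, -1.0, -0.002]] 
shift [2.2 0.9 2.5] roll 0.004 alt -3.138 q [-0.01  0.34 -0.42  0.81 -0.    1.47] w 0.020160970283220645 F [-7.4  0.2  6.3]
```

View pics/c3.png

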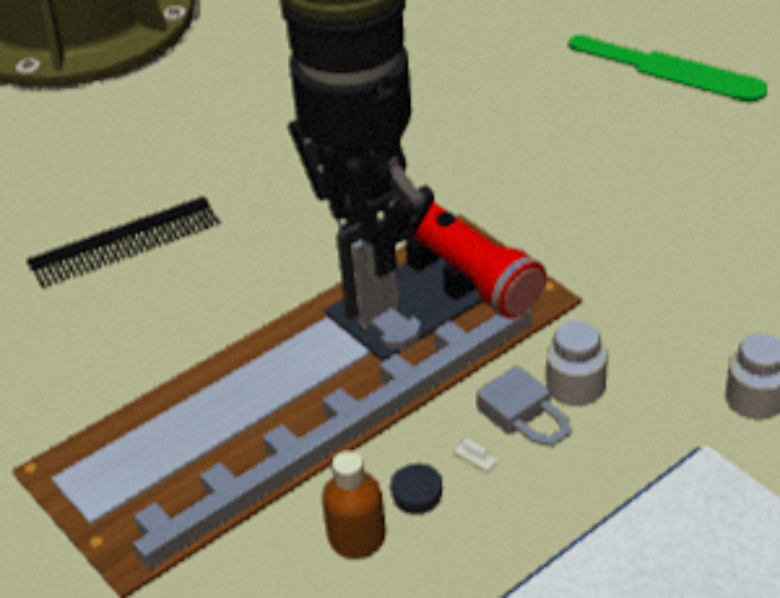

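The torch head (crop 520,285) now faces the tin (577,360), and the bracket has moved about 101 mm. Releasing.

Emit:
arm_command:
  steps:
    - {"x":0,"y":0,"z":0,"roll":0,"fingers":30}
    - {"x":0,"y":0,"z":0,"roll":0,"fingers":50}
    - {"x":0,"y":0,"z":0,"roll":0,"fingers":75}
    - {"x":0,"y":0,"z":0,"roll":0,"fingers":100}
    - {"x":0,"y":0,"z":0,"roll":0,"fingers":100}
    - {"x":0,"y":0,"z":0,"roll":0,"fingers":100}
    - {"x":0,"y":0,"z":0,"roll":0,"fingers":100}
    - {"x":0,"y":0,"z":0,"roll":0,"fingers":100}
    - {"x":0,"y":0,"z":0,"roll":0,"fingers":100}

```text
t: 6.08
eef_pos: [0.5447, -0.0046, 0.0608]
tcp_rot: [-0.521, 0.523, -0.477, 0.476]
ft_force: [-0.3, 0.2, 0.2]
gripper_width: 0.0857
```

Emit:
arm_command:
  steps:
    - {"x":0,"y":-15,"z":0,"roll":0,"fingers":100}
    - {"x":0,"y":-40,"z":0,"roll":0,"fingers":100}
    - {"x":0,"y":-70,"z":0,"roll":0,"fingers":100}
    - {"x":0,"y":-100,"z":0,"roll":0,"fingers":100}
    - {"x":0,"y":-130,"z":-20,"roll":0,"fingers":100}
    - {"x":0,"y":-150,"z":-50,"roll":0,"fingers":100}
    - {"x":0,"y":-150,"z":-80,"roll":0,"fingers":100}
    - {"x":0,"y":-150,"z":-100,"roll":0,"fingers":100}
    - {"x":0,"y":-150,"z":-100,"roll":0,"fingers":100}

```text
t: 6.83
eef_pos: [0.4418, -0.0138, 0.2116]
tcp_rot: [-0.521, 0.523, -0.478, 0.476]
ft_force: [0.2, 0.2, 0.1]
gripper_width: 0.0855
```

Run:
```python
from h import *
plan([.5475,-.0065,.06])
s=r.snapshot("scene"); c=cv2.resize(s["color"][120:350,130:430],(780,598)); cv2.imwrite("pics/c4.png",c[:,:,::-1])
for n in("scene","top"):
    s=r.snapshot(n)
    for q,z in(("grip_mid",.075),("tin_center",.025)):
        for d in r.landmark_of(s,q)[:4]: print(n,q,round(d["conf"],2),P(s,d["point"][0]*640,d["point"][1]*480,z).round(4))
```

```text
t 6.83 eef [ 0.4418 -0.0138  0.2116] R [[0.09, -0.004, 0.996], [-0.996, -0.001, 0.09], [0.0, -1.0, -0.004]] 
shift [  2.2 151.1 106.5] roll 0.003 alt -3.138 q [-0.03  0.03 -0.43  1.11 -0.    1.45] w 0.08548245411173047 F [0.2 0.2 0.1]
scene grip_mid 0.69 [ 0.547  -0.0044  0.075 ]
scene tin_center 0.9 [0.8304 0.2077 0.025 ]
scene tin_center 0.83 [0.7623 0.1721 0.025 ]
scene tin_center 0.66 [ 0.7641 -0.2125  0.025 ]
top grip_mid 0.61 [ 0.5474 -0.008   0.075 ]
top tin_center 0.93 [ 0.7666 -0.2069  0.025 ]
top tin_center 0.91 [0.8339 0.2125 0.025 ]
top tin_center 0.86 [0.7692 0.1678 0.025 ]
```

View pics/c4.png

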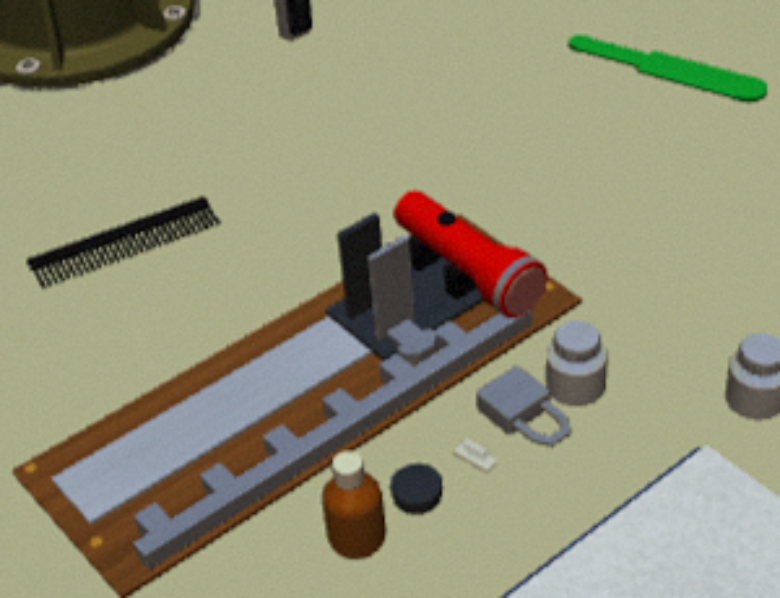

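The lever has sprung out with its tongue between two teeth (crop 412,340). The tin is still at (577,360), and the robot is clear. Handing in.

```bash
python3 -c "
from h import *
print(r.sign_off())"
```

```text
the job is handed in; nothing more can be done
None
```

The torch is now locked in the +0.10 notch, pointing at the capped aluminium tin beside the padlock, and the job is handed in. Of the four look-alikes, I chose that tin because it is nearest to the robot's base, 0.686 m away. It stands about 97 mm along the rail from where the torch first pointed, within the 5 mm allowance for that notch. I squeezed the lever until the opening read about 21 mm, slid the bracket about 101 mm while holding it, then let go and moved the arm clear. The clock read about 7 s of the 29 s allowed.

**Last checks:**
- **Lever:** it is sprung out, with its tongue between two teeth.
- **Bracket:** the two cameras put grip_mid at (0.547, -0.004) and (0.547, -0.008), which matches the notch to within about 3 mm.
- **Tin:** it is at the same place in the picture as before.
- **Robot:** it is touching nothing, and the wrist force reads about 0.

**Disagreed or fell short:**
- **Tin detector:** in the last look it found only the three other tins in both views. That the tin stayed put therefore rests on the picture alone.
- **Squeeze force:** while closing on the lever, the wrist briefly read about 24 N upward and 13 N along the rail's normal, well under the 120 N wrist limit.

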